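Line up the boxed bulbs on the sales table

TASK

Take the straightedge by its red handle and, holding it, push the three white-and-orange bulb cartons on the green mat away from you until their near faces stand flush in one straight line. Touch the cartons only with the straightedge and keep them upright, then let go of the straightedge, leaving it standing on the table, and back away.

Things in the scene. Friction and masses are not known exactly. Their poses are not given: they have to be found in the camera images.
- ruler_grip (a point): Middle of the straightedge's red handle, 30 mm above its underside, 62 mm behind its flat pushing face. T shape, 300 g: blade 300 mm long (y), 18 thick, 35 tall, standing on the table between robot and row; behind its middle the handle, 22 mm wide (y; squeeze here), 50 tall, from 18 to 103 mm behind the pushing face. x points from handle to pushing face, y along the blade, z up.
- carton_left: White bulb carton, orange band and orange dot on top, 56 x 56 mm, 70 mm tall, about 130 g, loose on the table; the left one of a row of three seen from the robot (left is +y), about 95 mm between centres. All start staggered, slightly twisted, the middle one nearest the robot. Origin at the centre of the underside; x points away from the robot, so its near face is 28 mm along -x.
- carton_mid: White bulb carton, orange band and orange dot on top, 56 x 56 mm, 70 mm tall, about 130 g, loose on the table; the middle one of a row of three seen from the robot (left is +y), about 95 mm between centres. All start staggered, slightly twisted, the middle one nearest the robot. Origin at the centre of the underside; x points away from the robot, so its near face is 28 mm along -x.
- carton_right: White bulb carton, orange band and orange dot on top, 56 x 56 mm, 70 mm tall, about 130 g, loose on the table; the right one of a row of three seen from the robot (left is +y), about 95 mm between centres. All start staggered, slightly twisted, the middle one nearest the robot. Origin at the centre of the underside; x points away from the robot, so its near face is 28 mm along -x.
Mind the look-alikes: they are no part of the job. Leave any turquoise or yellow look-alike of the carton_mid alone.

How it is judged:
On the way, in this order (a step that is already met when the one before it is completed fails the run):
1. the straightedge is held in the gripper (contact force between the fingers and ruler above 1.5 N), for 0.1 s.
2. the three cartons stand in a straight line while the straightedge is still held (x of carton_left in the frame of carton_mid between -0.015 and 0.015 m and angle between the x axis of each of carton_left, carton_right and the x axis of carton_mid, either way round below 0.18 rad and x of carton_right in the frame of carton_mid between -0.015 and 0.015 m and angle between each of carton_left, carton_mid, carton_right's own z axis and vertical below 0.15 rad and contact force between the fingers and ruler above 1.5 N), for 0.1 s.
At the end, for the whole second after the job is handed in: All three cartons stand upright (within 8 degrees) in one straight line: seen in the middle carton's frame the outer two are within 15 mm of it fore and aft and within 10 degrees of its direction. The straightedge stands on the table, let go, and everything is at rest (x of carton_left in the frame of carton_mid between -0.015 and 0.015 m and angle between the x axis of each of carton_left, carton_right and the x axis of carton_mid, either way round below 0.18 rad and x of carton_right in the frame of carton_mid between -0.015 and 0.015 m and angle between each of carton_left, carton_mid, carton_right, ruler_grip's own z axis and vertical below 0.15 rad and linear speed of each of carton_left, carton_mid, carton_right, ruler below 0.02 m/s and height (world z) of ruler_grip below 0.045 m); the robot touches nothing.
It fails at once if the gripper or arm touched a carton (only the straightedge may push them) (contact force between any of the fingers, the arm and carton_left above 0.5 N or contact force between any of the fingers, the arm and carton_mid above 0.5 N or contact force between any of the fingers, the arm and carton_right above 0.5 N).
It fails at once if a carton was tipped over (angle between any of carton_left, carton_mid, carton_right's own z axis and vertical above 0.7 rad).
It also fails if it takes over 34 s, if anything falls off the work surface, if the arm or the gripper's body presses on something with over 40 N, if the wrist force passes 120 N, or if a joint passes its speed limit or range.

ROBOT

A 7-joint arm with a two-finger parallel gripper is mounted at the origin on the work surface. World frame = base frame: x ahead of the robot, y to its left, z up, the work surface at z = 0. Lengths are in m, angles in rad, forces in N, time in s.
With the tool pointing down it reaches from about 0.35 to 0.9 m from the base axis. Payload 8.1 kg.
Tool frame: the origin (TCP) lies midway between the tips of the shut fingers; the grasp point (between the pads) lies 19 mm behind it (arm.pinch_z is the distance from the TCP to the grasp point, in m); z points along the fingers, y is the direction in which the jaws open and shut (so a half turn about z gives the same grasp; the last joint's range is limited). The gripper opens to 92 mm and grips with 3 to 60 N. Pads are 19 mm wide; open, the fingers measure 130 mm over their backs; the gripper's body (75 mm by 190 mm) begins 47 mm behind the grasp point.
Start: joints at [1.219, 0.434, 0.025, 1.573, -0.012, 1.134, -0.075], TCP at [0.154, -0.606, 0.227] pointing down, gripper open.
Joint ranges: [-2.62, 2.62], [-0.44, 2.09], [-1.27, 1.32], [0.08, 2.57], [-1.32, 4.46], [0.12, 2], [-2.74, 2.74]. Speed limits (rad/s): [2.22, 2.22, 3.01, 3.01, 3.14, 3.14, 3.14].

INTERFACE

Orientations are given as a rotation vector (axis times angle).
In Python, from cell import arm, eyes gives the robot as it stands.
- The arm moves only by the tool apply_moves, never from a script. Its argument "targets" is one flat list of numbers, 5 for each row, row after row: the closure, from 0 (fully open) to 1 (shut), then the shift along the tool's x, y, z each as a share of 40 cm, from -1 to 1, then the turn about the tool's z as a share of pi/2 rad, from -1 to 1. A call has 1 to 20 rows; each row shifts and turns the commanded pose from where the row before left it, along the tool's axes as they then stand; what a row does not reach is not made up. A row lasts 1/8 s, in which the tool goes at most 62.5 mm and 10.7 degrees, less where a joint would pass 70% of its speed; a pose out of reach is approached as far as the arm can. A call with a number of a shift or a turn outside -1 to 1 is refused whole. A call with a gripper value outside its range is refused whole. The fingers move at their own pace and stop on an object; "grip_force" is the grip in N (left out, the last holds). Time passes only in rows, so rows that do not move let the fingers close. It gives the time, the measured TCP pose, the force and the opening at its end, in the units of the state.
- arm.observe(): the state, without advancing time (a new reading comes with each control period).
- eyes.get_image(name): name is "side" or "top" or "wrist"; returns the picture (400x640x3 uint8, red, green, blue); there is no depth.
- eyes.camera_params(name): a dict with "camera_matrix" (3x3 intrinsics, pixels), "xyz" and "attitude" of the camera in the world; the wrist camera has in their place "hand_eye" (4x4, takes a point from camera to tool coordinates, whose origin is the TCP and whose axes are the flange's). Camera axes: x right, y down, z forward; pixel columns grow to the right and rows downward; lengths in m; the calibration is good to about 2 mm. A picture is of the moment at which its call begins: read the wrist's pose just before it. camera_params takes no time and is no camera call.
- arm.sign_off(): hands the job in, once; it reports no verdict.
The state is a dict: "clock": time; "joints": joint angles; "dq": joint speeds; "joint_efforts": joint torques, N m; "position": TCP position; "ee_rot": TCP orientation; "force": force on the tool from outside, world axes, zero at the start; "ft_torque": the same for the moment, N m; "width": opening from 0.0 (shut) to 1.0 (fully open).
Only numpy, scipy, OpenCV 4.12 (cv2) and the standard library are available. Lean on these libraries where they do the work, as an engineer would, in place of code of your own. Each camera call takes 0.05 s, during which the arm holds its last target.

## Working session

There is one attempt and no reset: what is moved stays moved. The work goes in short steps, Python scripts to look and compute and a tool call to move; the robot and the scene stay as the last step left them, time stands still between calls to the robot, and variables do not carry over. Pictures are saved under pics/ and viewed, and the job is handed in when it is done.

Besides the shell and the picture viewer there is one more tool, called after "Emit:" by a JSON object that holds its "op" and its "data", one argument or row to a line. apply_moves: Moves the arm, as the interface text tells. Its arguments: {"type":"object","properties":{"targets":{"type":"array"},"grip_force":{"type":"number"}},"required":["targets"]}

```bash
mkdir -p pics; ls; cat > h.py <<'E'
import numpy as np, cv2
from cell import arm, eyes
from scipy.spatial.transform import Rotation as R
def cam(n):
    p=eyes.camera_params(n); K=np.array(p["camera_matrix"])
    return p,K
E
python3 - <<'E'
from h import *
s=arm.observe(); print(s)
for n in ("top","side"):
    im=eyes.get_image(n); cv2.imwrite(f"pics/{n}0.png",im[:,:,::-1]); print(n,eyes.camera_params(n))
print(eyes.camera_params("wrist"))
E
```

```text
pics
{'clock': 0.0, 'joints': array([ 1.21938488,  0.43522364,  0.02497952,  1.57409747, -0.01160465,
        1.13397087, -0.07506834]), 'dq': array([ 3.21779154e-06, -2.15362661e-03, -5.57474839e-04, -2.56843583e-04,
       -3.35131777e-03,  5.71955722e-04,  7.60739295e-04]), 'joint_efforts': array([-8.77970851e-04, -6.67873192e+01,  9.84228440e-01, -3.14461112e+01,
       -6.06653024e-02,  4.26369812e-02,  1.71312377e-04]), 'position': array([ 0.15372654, -0.60528069,  0.22594448]), 'ee_rot': array([-3.11581519e+00, -3.89564554e-01,  5.19611600e-04]), 'force': array([-0.17236004,  0.29800457,  0.27440069]), 'ft_torque': array([ 0.04328707, -0.00464767,  0.0091793 ]), 'width': 1.0010291645655538}
top {'camera_matrix': array([[473.6570288 ,   0.        , 328.33775924],
       [  0.        , 473.6570288 , 199.16098625],
       [  0.        ,   0.        ,   1.        ]]), 'xyz': array([0.50819802, 0.02955672, 1.00221717]), 'attitude': array([-2.17952755,  2.14043987, -0.11933403])}
side {'camera_matrix': array([[377.77704199,   0.        , 317.84086622],
       [  0.        , 377.77704199, 195.64852128],
       [  0.        ,   0.        ,   1.        ]]), 'xyz': array([0.33944913, 0.37875431, 0.51033719]), 'attitude': array([-0.87716846,  2.53707636, -1.0374005 ])}
{'camera_matrix': array([[331.24944388,   0.        , 321.10551815],
       [  0.        , 331.24944388, 196.17419114],
       [  0.        ,   0.        ,   1.        ]]), 'hand_eye': array([[-9.01917497e-04, -9.53930118e-01, -3.00027528e-01,
         8.08964787e-02],
       [ 9.99999499e-01, -7.29754266e-04, -6.85878638e-04,
        -2.39341738e-05],
       [ 4.35333921e-04, -3.00027996e-01,  9.53930297e-01,
        -1.57401644e-01],
       [ 0.00000000e+00,  0.00000000e+00,  0.00000000e+00,
         1.00000000e+00]])}
```

View pics/top0.png

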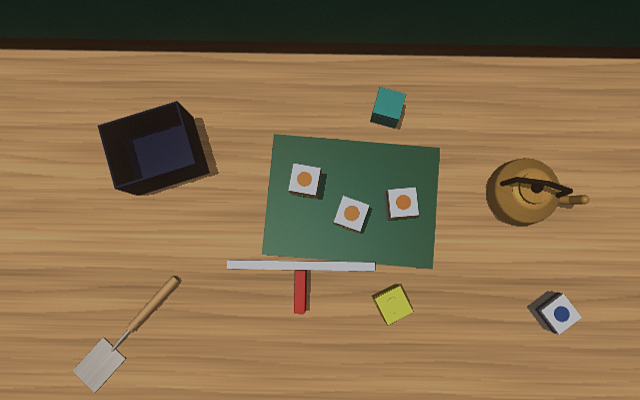

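View pics/side0.png

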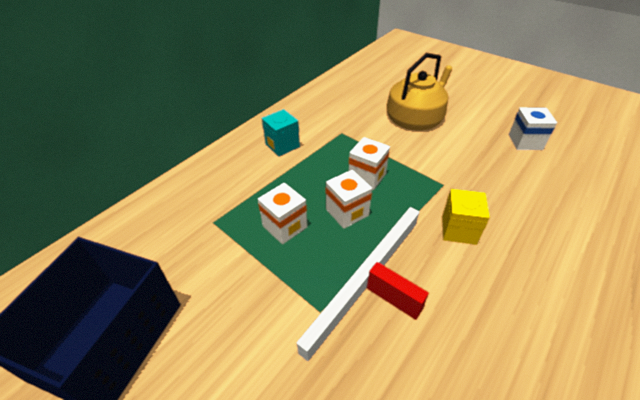

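```bash
cat >> h.py <<'E'
def ray(n,uv,z):
    p,K=cam(n); Rm=R.from_rotvec(p["attitude"]).as_matrix()
    uv=np.atleast_2d(uv).astype(float)
    d=(Rm@np.linalg.inv(K)@np.c_[uv,np.ones(len(uv))].T).T
    c=np.array(p["xyz"]); return c+d*((z-c[2])/d[:,2])[:,None]
def rects(mask,amin):
    cs,_=cv2.findContours(mask.astype(np.uint8),cv2.RETR_EXTERNAL,cv2.CHAIN_APPROX_NONE)
    return [c for c in cs if cv2.contourArea(c)>amin]
def wrect(c,z,n="top"):
    w=ray(n,c[:,0,:],z)[:,:2]
    (cx,cy),(a,b),t=cv2.minAreaRect((w*1000).astype(np.float32))
    box=cv2.boxPoints(((cx,cy),(a,b),t))
    return (round(cx,1),round(cy,1)),(round(a,1),round(b,1)),round((t+45)%90-45,1)
def top(name):
    im=eyes.get_image("top"); cv2.imwrite(f"pics/{name}.png",cv2.resize(im[:,:,::-1],None,fx=1.25,fy=1.25))
    im=im.astype(int); r,g,b=im[...,0],im[...,1],im[...,2]
    wh=(im.min(2)>150)
    og=(r>180)&(g>80)&(g<160)&(b<70)
    red=(r>120)&(g<70)&(b<70)
    for c in rects(wh,300): print("white .07",wrect(c,.07),"  .035",wrect(c,.035), c[:,0].mean(0))
    for c in rects(red,200): print("red .05",wrect(c,.05))
    for c in rects(og,80): print("dot",wrect(c,.07))
    yl=(r>150)&(g>150)&(b<90)
    for c in rects(yl,300): print("yellow .06",wrect(c,.06))
    tq=(g>100)&(b>100)&(r<80)
    for c in rects(tq,300): print("turq .06",wrect(c,.06))
E
python3 - <<'E'
from h import *
top("t1"); s=arm.observe(); print(R.from_rotvec(s["ee_rot"]).as_matrix().round(3), s["clock"])
E
```

```text
white .07 ((290.4, 467.6), (58.2, 82.1), -40.3)   .035 ((282.2, 484.1), (60.3, 85.2), -40.3) [ 95.29496403 367.39928058]
white .07 ((401.7, -417.1), (54.7, 54.8), 36.5)   .035 ((397.7, -433.9), (56.8, 56.9), 36.5) [561.13333333 313.97777778]
white .07 ((485.0, 86.9), (16.3, 287.1), 0.2)   .035 ((484.1, 89.1), (16.9, 297.8), 0.2) [300.5        265.34415584]
white .07 ((588.8, -10.8), (54.8, 54.8), -18.6)   .035 ((591.8, -12.4), (56.9, 56.9), -18.6) [351.21782178 213.22772277]
white .07 ((612.6, -113.1), (54.7, 54.9), 6.0)   .035 ((616.5, -118.5), (56.8, 57.0), 6.0) [402.90654206 202.19626168]
white .07 ((655.6, 83.9), (54.9, 54.9), -9.1)   .035 ((661.1, 85.9), (56.9, 56.9), -9.1) [304.01923077 178.95192308]
red .05 ((432.3, 89.6), (81.9, 19.8), 1.4)
yellow .06 ((410.9, -96.4), (55.4, 54.4), 27.5)
turq .06 ((817.9, -85.6), (55.9, 55.5), -14.7)
[[ 0.969  0.246 -0.   ]
 [ 0.246 -0.969  0.001]
 [-0.    -0.001 -1.   ]] 0.15
```

Emit:
{"op": "apply_moves", "data": {
  "targets": [0,0,0,0,0.077,0,0,0,0,0.076,0,0.088,-0.091,0,0,0,0.088,-0.091,0,0,0,0.088,-0.091,0,0,0,0.088,-0.091,0,0,0,0.088,-0.091,0,0,0,0.088,-0.091,0,0,0,0.088,-0.091,0,0,0,0.009,-0.122,0,0,0,0.009,-0.122,0,0,0,0.009,-0.122,0,0,0,0.009,-0.122,0,0,0,0.009,-0.122,0,0,0,0.009,-0.122,0,0,0,0.009,-0.122,0,0,0,0.009,-0.122,0,0,0,0.009,-0.122,0,0,0,0,0,0,0]
}}

```text
clock: 2.52
position: [0.4266, 0.0944, 0.2268]
ee_rot: [-3.14, -0.023, -0.0]
force: [-0.5, 0.0, -0.7]
width: 0.997
```

```bash
python3 - <<'E'
from h import *
im=eyes.get_image("wrist"); cv2.imwrite("pics/w1.png",im[:,:,::-1])
s=arm.observe(); print(s["position"].round(4),R.from_rotvec(s["ee_rot"]).as_matrix().round(3), s["clock"],s["joints"].round(2))
p,K=cam("wrist");T=np.eye(4);T[:3,:3]=R.from_rotvec(s["ee_rot"]).as_matrix();T[:3,3]=s["position"];H=T@p["hand_eye"]
r,g,b=[im[...,i].astype(int) for i in range(3)]
for c in rects((r>110)&(g<60)&(b<60),200):
    uv=c[:,0].astype(float); d=(H[:3,:3]@np.linalg.inv(K)@np.c_[uv,np.ones(len(uv))].T).T
    w=H[:3,3]+d*((.05-H[2,3])/d[:,2])[:,None]
    print(cv2.minAreaRect((w[:,:2]*1000).astype(np.float32)), uv.mean(0))
E
```

```text
[0.4266 0.0919 0.2266] [[ 1.     0.012 -0.   ]
 [ 0.012 -1.     0.   ]
 [-0.    -0.    -1.   ]] 2.575 [ 0.03  0.16 -0.41  1.98  0.07  1.02 -1.97]
((427.4200134277344, 85.69853973388672), (20.517898559570312, 67.81893920898438), 89.27552795410156) [327.08235294 170.63529412]
```

View pics/w1.png

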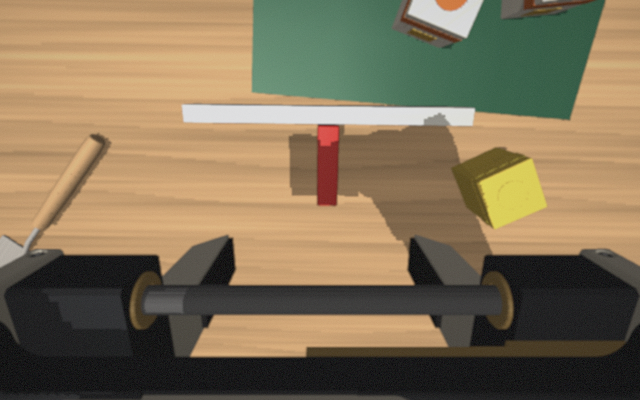

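Emit:
{"op": "apply_moves", "data": {
  "targets": [0,0.011,0.009,0.05,0,0,0,0,0.1,0,0,0,0,0.1,0,0,0,0,0.1,0,0,0,0,0.1,0,0,0,0,0.06,0,0,0,0,0.022,0,0,0,0,0,0],
  "grip_force": 30
}}

```text
clock: 3.58
position: [0.4313, 0.0862, 0.0139]
ee_rot: [3.141, 0.012, -0.001]
force: [-0.2, 0.8, 0.6]
width: 1.002
```

```bash
python3 - <<'E'
from h import *
im=eyes.get_image("wrist"); cv2.imwrite("pics/w2.png",im[:,:,::-1])
im=eyes.get_image("side"); cv2.imwrite("pics/s2.png",im[:,:,::-1])
s=arm.observe(); print(s["position"].round(4),s["force"])
E
```

```text
[0.4319 0.0867 0.0147] [ 0.42979733 -0.1099717  -0.29185941]
```

View pics/w2.png

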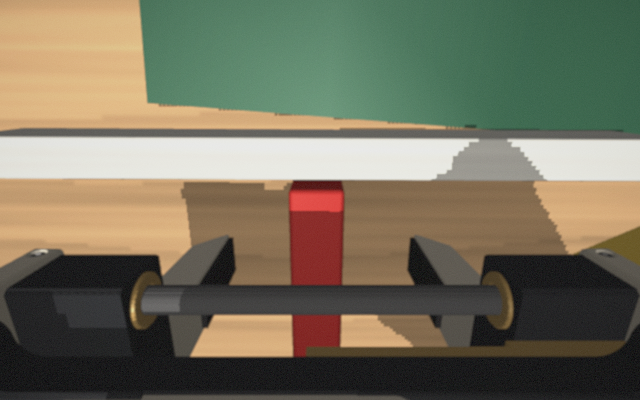

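View pics/s2.png

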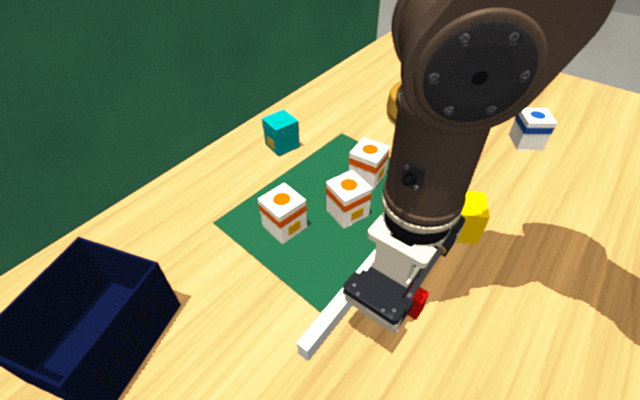

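The wrist view shows the handle at columns 290–343, centred between the fingers (about 233 and 410). I'll close.

Emit:
{"op": "apply_moves", "data": {
  "targets": [1,0,0,0,0,1,0,0,0,0,1,0,0,0,0,1,0,0,0,0,1,0,0,0,0,1,0,0,0,0,1,0,0,0,0,1,0,0,0,0],
  "grip_force": 40
}}

```text
clock: 4.68
position: [0.4313, 0.0871, 0.0139]
ee_rot: [-3.141, -0.013, 0.0]
force: [-0.3, 0.0, 0.9]
width: 0.237
```

Emit:
{"op": "apply_moves", "data": {
  "targets": [1,0,0,-0.005,0,1,0.03,0.01,0,0,1,0.03,0.015,0,0,1,0.03,0.03,0,0,1,0.01,0.04,0,0,1,0,0.04,0,0,1,0,0.04,0,0,1,0,0.04,0,0,1,0,0.03,0,0,1,0,0.01,0,0,1,0,0,0,0,1,0,0,0,0]
}}

```text
clock: 6.18
position: [0.4722, -0.014, 0.0159]
ee_rot: [-3.141, -0.015, -0.0]
force: [0.0, -0.1, -2.7]
width: 0.235
```

```bash
python3 - <<'E'
from h import *
top("t3"); s=arm.observe(); print(s["position"].round(4),s["force"],s["width"],s["clock"],s["joints"].round(2))
E
```

```text
white .07 ((306.6, 453.9), (59.0, 124.7), -40.6)   .035 ((299.0, 469.8), (61.2, 129.4), -40.6) [104.53846154 357.42948718]
white .07 ((402.0, -417.2), (55.2, 55.2), 37.1)   .035 ((398.0, -434.0), (57.3, 57.3), 37.1) [561.2        313.92222222]
white .07 ((523.3, 42.6), (15.6, 178.4), 1.0)   .035 ((523.8, 43.1), (16.2, 185.1), 1.0) [321.81481481 245.1957672 ]
white .07 ((588.8, -10.8), (54.8, 54.8), -18.6)   .035 ((591.8, -12.4), (56.9, 56.9), -18.6) [351.21782178 213.22772277]
white .07 ((612.7, -113.1), (54.9, 55.0), 6.0)   .035 ((616.6, -118.5), (57.0, 57.1), 6.0) [402.91588785 202.17757009]
white .07 ((655.6, 83.8), (54.9, 54.9), -9.4)   .035 ((661.2, 85.9), (57.0, 56.9), -9.4) [304.17142857 178.83809524]
dot ((589.1, -10.4), (23.8, 23.7), 1.0)
dot ((613.8, -113.0), (26.0, 23.7), 0.1)
dot ((656.3, 84.0), (26.2, 23.9), 1.5)
turq .06 ((817.9, -85.6), (56.0, 55.4), -14.5)
[ 0.4722 -0.014   0.0159] [-0.23642527  1.07311577 -2.52752605] 0.23540947065299284 6.225 [ 0.16  0.52 -0.31  2.13  0.3   0.54 -1.94]
```

View pics/t3.png

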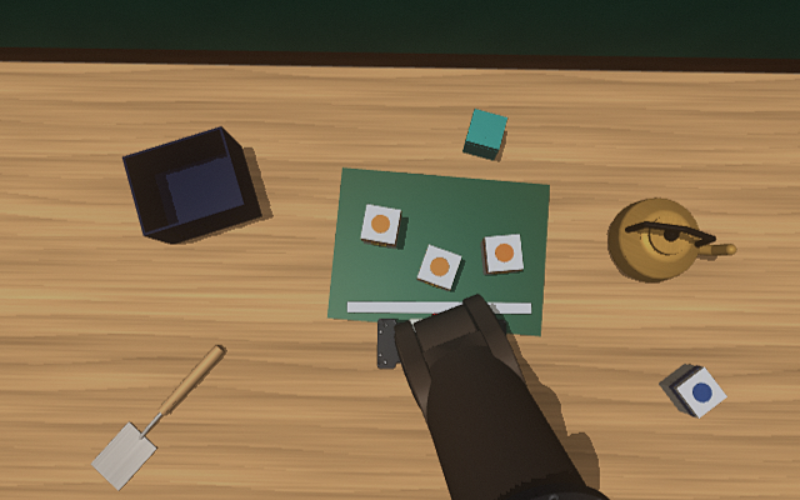

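Emit:
{"op": "apply_moves", "data": {
  "targets": [1,0.02,0,0,0,1,0.03,0,0,0,1,0.03,0,0,0,1,0.03,0,0,0,1,0.03,0,0,0,1,0.03,0,0,0,1,0.03,0,0,0]
}}

```text
clock: 7.1
position: [0.5527, -0.014, 0.0158]
ee_rot: [3.142, 0.013, -0.001]
force: [-1.8, 0.5, -3.4]
width: 0.237
```

```bash
python3 - <<'E'
from h import *
top("t4"); s=arm.observe(); print(s["position"].round(4),s["force"],s["width"],s["clock"],s["ee_rot"])
E
```

```text
white .07 ((306.4, 453.6), (59.4, 124.7), -40.4)   .035 ((298.8, 469.6), (61.7, 129.4), -40.4) [104.01315789 358.07236842]
white .07 ((402.1, -417.1), (55.5, 55.3), 36.5)   .035 ((398.1, -433.9), (57.6, 57.3), 36.5) [561.17777778 313.91111111]
white .07 ((643.9, -116.4), (54.2, 53.9), 1.0)   .035 ((649.0, -121.8), (56.2, 55.9), 1.0) [406.94354839 184.67741935]
white .07 ((655.6, 83.9), (54.8, 55.1), -9.0)   .035 ((661.1, 85.9), (56.9, 57.2), -9.0) [304.17142857 178.84761905]
dot ((643.8, -115.0), (26.1, 23.8), 0.1)
turq .06 ((817.9, -85.6), (56.0, 55.4), -14.5)
[ 0.5549 -0.0139  0.0161] [ 2.26567814  0.71844747 -2.84205148] 0.24024775695453307 7.15 [-3.1411824  -0.01298554 -0.00333679]
```

View pics/t4.png

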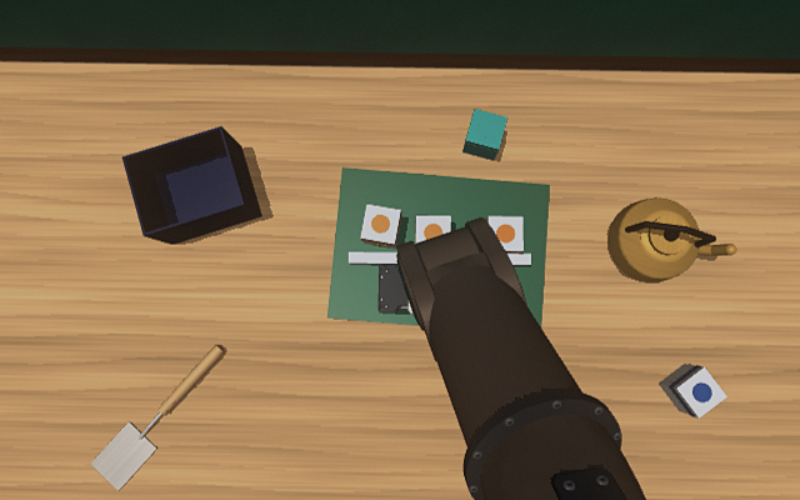

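Emit:
{"op": "apply_moves", "data": {
  "targets": [1,0.02,0,0,0,1,0.025,0,0,0,1,0.025,0,0,0,1,0.02,0,0,0,1,0.015,0,0,0,1,0.01,0,0,0,1,0.006,0,0,0,1,0.003,0,0,0,1,0,0,0,0,1,0,0,0,0]
}}

```text
clock: 8.4
position: [0.6018, -0.0136, 0.016]
ee_rot: [3.142, 0.013, 0.0]
force: [-1.5, 0.8, -4.4]
width: 0.237
```

```bash
python3 - <<'E'
from h import *
top("t5"); s=arm.observe(); print(s["position"].round(4),s["force"],s["width"],s["clock"],s["ee_rot"])
im=eyes.get_image("side"); cv2.imwrite("pics/s5.png",im[:,:,::-1])
E
```

```text
white .07 ((306.4, 453.6), (59.7, 124.8), -40.3)   .035 ((298.8, 469.6), (61.9, 129.5), -40.3) [104.11333333 358.27333333]
white .07 ((402.4, -417.1), (56.2, 55.6), 36.7)   .035 ((398.4, -433.8), (58.3, 57.7), 36.7) [561.15053763 313.31182796]
white .07 ((690.7, 89.7), (54.9, 54.0), 1.0)   .035 ((697.6, 92.0), (56.9, 56.0), 1.0) [301.80952381 161.73333333]
turq .06 ((817.8, -85.6), (56.1, 55.5), -14.5)
[ 0.6018 -0.0136  0.016 ] [-1.6820647   0.20819526 -3.885617  ] 0.2327572643686985 8.45 [3.14155151e+00 1.32628977e-02 3.86088702e-04]
```

View pics/t5.png

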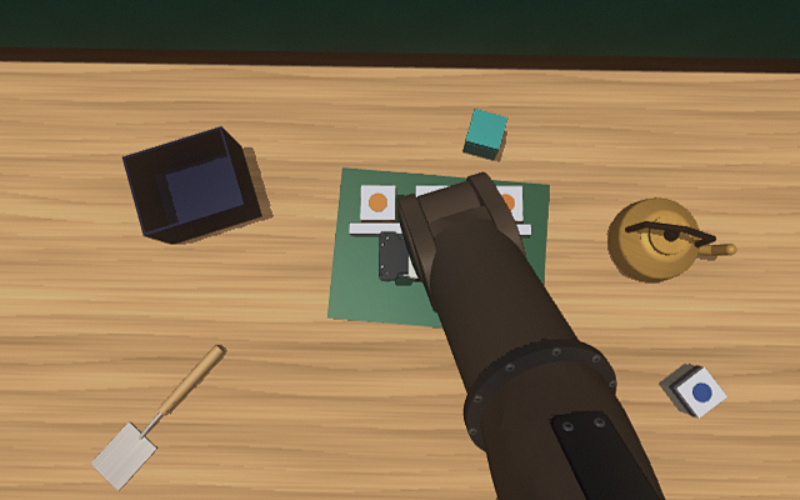

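View pics/s5.png

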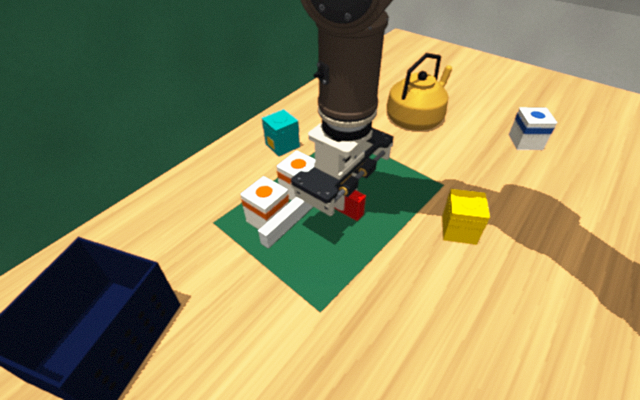

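Emit:
{"op": "apply_moves", "data": {
  "targets": [1,-0.01,0,0,0,1,-0.015,0,0,0,1,0,0,0.005,0,1,0,0,0,0,0,0,0,0,0,0,0,0,0,0,0,0,0,0,0,0,0,0,0,0,0,0,0,0,0,0,0,0,0,0,0,0,0,0,0]
}}

```text
clock: 9.88
position: [0.5917, -0.0137, 0.0139]
ee_rot: [3.142, 0.013, -0.0]
force: [-0.2, -1.4, -0.7]
width: 0.949
```

Open; I'll go straight up, then back and to the right.

Emit:
{"op": "apply_moves", "data": {
  "targets": [0,0,0,-0.03,0,0,0,0,-0.08,0,0,0,0,-0.1,0,0,0,0,-0.1,0,0,0,0,-0.1,0,0,0,0,-0.1,0,0,-0.08,0.1,0,0,0,-0.08,0.1,0,0,0,-0.08,0.1,0,0,0,-0.08,0.1,0,0,0,-0.08,0.1,0,0,0,0,0.1,0,0,0,0,0.1,0,0,0,0,0,0,0,0,0,0,0,0]
}}

```text
clock: 11.75
position: [0.4342, -0.2942, 0.2183]
ee_rot: [-3.141, -0.014, -0.001]
force: [-0.2, 0.2, 0.4]
width: 0.999
```

```bash
python3 - <<'E'
from h import *
top("t6"); s=arm.observe(); print(s["position"].round(4),s["force"],s["width"],s["clock"])
im=eyes.get_image("side"); cv2.imwrite("pics/s6.png",im[:,:,::-1])
E
```

```text
white .07 ((290.6, 467.6), (58.3, 82.3), -40.7)   .035 ((282.4, 484.0), (60.5, 85.4), -40.7) [ 95.95620438 364.31386861]
white .07 ((394.1, -401.4), (38.6, 107.1), -1.9)   .035 ((389.8, -417.5), (40.0, 111.1), -1.9) [550.15540541 315.7972973 ]
white .07 ((639.6, -11.6), (16.3, 286.1), 0.5)   .035 ((644.6, -13.1), (16.9, 296.8), 0.5) [351.26578073 187.66777409]
white .07 ((692.6, -115.1), (54.9, 52.1), 0.2)   .035 ((699.5, -120.5), (57.0, 54.0), 0.2) [404.12380952 162.18095238]
white .07 ((691.3, -0.2), (52.8, 54.2), 1.0)   .035 ((698.1, -1.3), (54.8, 56.2), 1.0) [346.5 162. ]
white .07 ((690.7, 89.7), (54.9, 53.9), 1.0)   .035 ((697.6, 92.0), (56.9, 55.9), 1.0) [301.83809524 161.86666667]
red .05 ((593.0, -12.3), (81.0, 18.2), 0.8)
yellow .06 ((411.6, -96.1), (57.0, 54.4), 27.5)
turq .06 ((817.9, -85.6), (56.0, 55.4), -14.5)
[ 0.4343 -0.2937  0.2183] [-0.39745743  1.16050791  0.09986738] 0.996758795565568 11.8
```

View pics/t6.png

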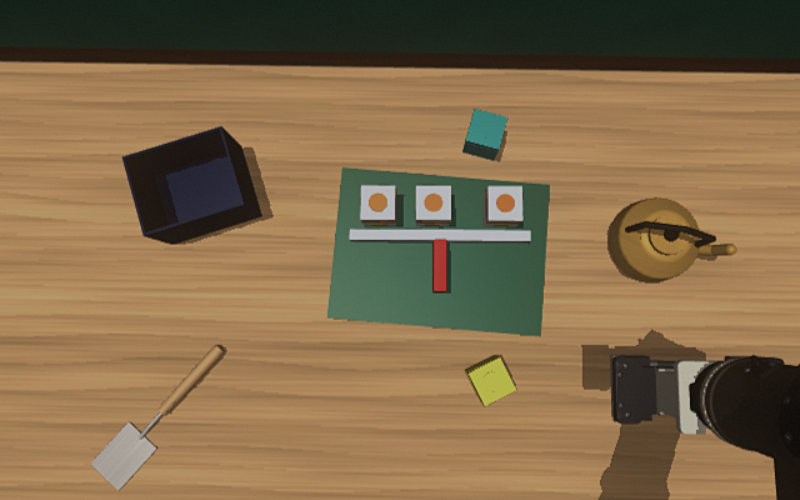

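View pics/s6.png

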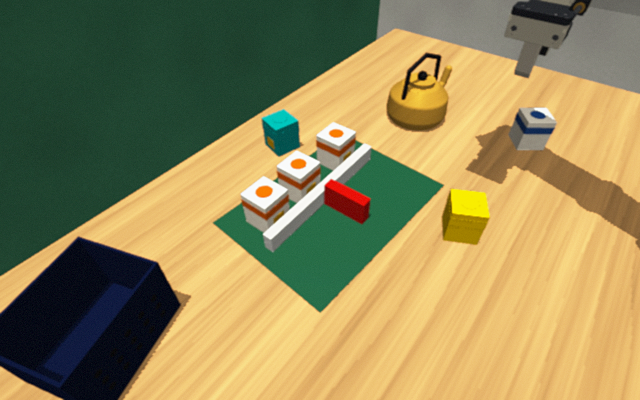

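The three cartons stand in line with centre x at 690.7, 691.3 and 692.6 mm and angles within 1°. The straightedge stands free, and the arm is clear.

```bash
python3 -c "
from cell import arm
print(arm.sign_off())"
```

```text
the job is handed in; nothing more can be done
None
```

I gripped the straightedge by its red handle and moved it sideways so the blade covered all three cartons. I then pushed them until they stood flush, drew the blade back about 10 mm, let go and backed away. The job was handed in at about 12 s on the clock; sign-off gives no verdict.

- **Alignment:** in the last top view, with the arm clear, the left, middle and right carton centres were at x = 690.7, 691.3 and 692.6 mm, and their angles agreed within about 1°.
- **Upright and clear:** the side view shows all three cartons upright and the straightedge standing on the table about 10 mm from them. The turquoise and yellow look-alikes measured the same as at the start, to about 1 mm.
- **Disagreement:** the wrist camera put the handle about 4 mm to the side of where the top camera did, probably because the arm was still settling. I gripped between the two, and the grip held at about 21.8 mm wide.
- **Not measured:** while the straightedge was still held, the arm hid most of the middle carton from the top camera. I judged it flush by eye at that point, and only measured it after letting go.

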